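Clamp a circuit board in its holder: push home, strap over, cam lever down

TASK

Clamp the circuit board into its holder for rework, using fingertips only: nothing is to be gripped or lifted. Push the board along its rails until its left end sits home against the end stop, then, with the cam lever still up, swing the clamp strap fully over the board until it meets its stop pin, then push the cam lever all the way down so that the pad holds the board. Leave everything lying round the holder where it is, and finish clear of everything.

Things in the scene. Friction and masses are not known exactly. Their poses are not given: they have to be found in the camera images.
- fixture: Aluminium board holder fixed to the bench, base plate 196 x 247 mm, top z = 8 mm. Origin: at bench height under the centre of a board that is home. x points across the rails towards the clamp post (away from the robot at yaw 0), y along the rails towards the end stop (left at yaw 0), z up. The rails' inner walls are at x = -54 and +54 mm, tops z = 22 mm; the right end (y = -112 mm) is open.
- stop_face (a point): On the end stop's face (holder y = +115 mm), at the middle of the board's width and thickness (z = 19 mm); the board's left end meets it when home. The stop's lip reaches 4 mm over the board, top z = 27 mm.
- board_centre (a point): Centre of the loose green circuit board (0.11 kg), in its thickness. 105 (holder x) x 230 (y) x 2 mm, plus components up to 10 mm above it, the tallest a black pin header near its left end. It lies on the rails' ledges, faces at z = 18 and 20 mm, 1.5 mm free at each side, and starts 18 to 40 mm short of home towards -y. Home: this point at holder y = 0. It slides with about 1 N.
- board_push_edge (a point): Middle of the board's right, protruding end edge, 115 mm from the board's centre: push here along the holder's +y. Nothing stands within 25 mm round it; below it is only the base plate (z = 8 mm) or the bench.
- strap_swing (a joint): Swing of the clamp strap about the vertical post, rad: 0 = square across the board (pointing along holder -x), against its stop pin; grows counter-clockwise from above: at 1.57 it points along holder -y, beside the rail. Starts at 1.2 to 1.8. Push its outer side (away from the board) to swing it clockwise over the board. Takes about 2 N near its end; stays where it is left.
- strap_tip (a point): On the centre line of the dark steel strap, 70 mm from the post's axis, half-way up it. The strap is a bar 22 mm wide with a round end 81 mm from the axis; lever up: underside z = 30.5, top z = 41.5 mm (4.5 mm lower, lever down). A nut stands 4 mm above it, 58 mm from the axis. Along its way over the board nothing else is higher than 27 mm but the stop pins, within 34 mm of the axis, top z = 37 mm.
- cam_pin (a point): Middle of the lever's level pin, z = 52.5 mm, on the post's vertical axis (holder x = +98, y = -19 mm): the strap swings about this axis, the cam lever turns about the pin, which is square to the strap.
- cam_lever (a joint): Cam lever on the post, rad: 0 = fully up, 72 degrees above level; grows as it is pushed down; 1.2 = fully down on its end stop, 3 degrees above level. Starts at 0 to 0.35. It turns with the strap and points opposite to it (along holder +x when the strap is over the board). Takes 2 to 7 N at the knob; stays where it is left. Its eccentrics press the strap down 4.5 mm.
- lever_knob (a point): Centre of the round black knob, 16 mm in diameter, at the end of the cam lever, 58 mm from the pin's axis; the lever's rod is 8 mm thick.
- clamp_pad: Black rubber pad, 11 mm across, on a sprung spindle under the strap, 58 mm from the post's axis: 3 mm above the board with the lever up, pressed on it with about 5 N with the lever down. Its origin lies on the post's axis near bench height and turns with the strap.
- tweezers: Black tweezers, 10 x 140 x 7 mm, lying behind the holder. Bystander; origin under its middle.
- screwdriver: Green-handled screwdriver, 18 x 153 x 18 mm, lying to the right of the holder. Bystander; origin under its middle.
- brush: Black brush, 34 x 147 x 16 mm, lying in front of the holder. Bystander; origin under its middle.
- flux_pen: White and green flux pen, 16 x 132 x 16 mm, lying left of the holder. Bystander; origin under its middle.
- mouse: Black computer mouse, 115 x 56 x 40 mm, behind on the right. Bystander; origin under its middle.
- loupe: Stand loupe, 43 mm wide, 40 mm high, at the back. Bystander; origin under its middle.

How it is judged:
By the outcome, as a careful person would: the job done as asked, in the order asked, and still so for the second after the job is handed in, with the robot touching nothing.
It also fails if it takes over 59 s, if anything falls off the work surface, if the arm or the gripper's body presses on something with over 40 N, if the wrist force passes 120 N, or if a joint passes its speed limit or range.

ROBOT

A 7-joint arm with a two-finger parallel gripper is mounted at the origin on a cart in front of the work surface, level with it; the furniture and walls round the work are solid. World frame = base frame: x ahead of the robot, y to its left, z up, the work surface at z = 0. Lengths are in m, angles in rad, forces in N, time in s.
With the tool pointing down it reaches from about 0.425 to 0.925 m from the base axis. Payload 6.8 kg.
Tool frame: the origin (TCP) lies midway between the tips of the shut fingers; the grasp point (between the pads) lies 19 mm behind it; x points along the fingers, y is the direction in which the jaws open and shut, and the axes are right-handed (so a half turn about x gives the same grasp; the last joint's range is limited). The gripper opens to 85 mm and grips with 20 to 120 N. Pads are 22 mm wide; open, the fingers measure 114 mm over their backs; the gripper's body (76 mm by 85 mm) begins 54 mm behind the grasp point. The pads swing forward as they close: fully open they stand 13 mm farther back than shut.
Start: joints at [-1.325, 0.477, 0.022, 1.555, -0.011, 1.109, -0.083], TCP at [0.234, 0.633, 0.231] pointing down, gripper open.
Joint ranges: [-2.96, 2.96], [-0.34, 2.1], [-1.41, 1.46], [0.24, 2.44], [-1.37, 4.51], [0.17, 1.92], [-2.96, 2.96]. Speed limits (rad/s): [2.39, 2.39, 3.14, 3.14, 3.14, 3.14, 3.14].

INTERFACE

Orientations are given as a rotation vector (axis times angle).
In Python, from bench import r, viewer, nets gives the robot as it stands.
- The arm moves only by the shell command python3 -m pendant 'ROWS' [FORCE]. ROWS is JSON, one flat list of numbers, 5 for each row, row after row: the finger opening in mm, from 0 to 85.4, then the shift along the tool's x, y, z in mm, then the turn about the tool's x in rad. A call has 1 to 20 rows; each row shifts and turns the commanded pose from where the row before left it, along the tool's axes as they then stand; what a row does not reach is not made up. A row lasts 1/8 s, in which the tool goes at most 62.5 mm and 10.7 degrees, less where a joint would pass 70% of its speed; a pose out of reach is approached as far as the arm can. A call with a gripper value outside its range is refused whole. The fingers move at their own pace and stop on an object; FORCE is the grip in N (left out, the last holds). Time passes only in rows, so rows that do not move let the fingers close. It gives the time, the measured TCP pose, the force and the opening at its end, in the units of the state.
- r.get_obs(): the state, without advancing time (a new reading comes with each control period).
- viewer.grab_frame(name): name is "side" or "top"; returns (picture, depth): 420x560x3 uint8, red, green, blue; 420x560 float32, m along the optical axis (not along the pixel's ray), 0 where there is no reading.
- viewer.calibration(name): a dict with "mtx" (3x3 intrinsics, pixels), "world_to_cam" (4x4, takes a point from world to camera coordinates). Camera axes: x right, y up, looking along -z (the intrinsics and any distortion apply to the point x, -y, -z); pixel columns grow to the right and rows downward; lengths in m; the calibration is good to about 2 mm. A picture is of the moment at which its call begins. calibration takes no time and is no camera call.
- r.hand_in(): hands the job in, once; it reports no verdict.
Trained networks look in the newest picture that a camera, given by its name, has taken for a name from the list of things; names that differ only in an ending like _2 or _b are one class to them, and where a whole thing is asked for, a point or a joint stands for the part that bears it (a point fixed in the world has none). Each returns a list of dicts, best first, with "score" (0 to 1); they miss things now and then, are a little off and sometimes report something else, mostly with a low value. They report only what shows in the picture. A call takes as long as a camera call.
- nets.look_for(name, camera): "location" ([x, y, z] in m, in world coordinates, good to about 4 mm: the middle of the surface that is visible of it).
- nets.silhouettes(name, camera): "mask" (420x560 bool, what is visible of it).
The state is a dict: "clock": time; "joints": joint angles; "qvel": joint speeds; "tau": joint torques, N m; "tcp_pos": TCP position; "orientation": TCP orientation; "contact_force": force on the tool from outside, world axes, zero at the start; "moment": the same for the moment, N m; "grip_width": finger opening in m.
Only numpy, scipy, OpenCV 4.12 (cv2) and the standard library are available. Lean on these libraries where they do the work, as an engineer would, in place of code of your own. Each camera call takes 0.05 s, during which the arm holds its last target. There are 200 camera calls.

## Working session

There is one attempt and no reset: what is moved stays moved. The work goes in short steps, Python scripts to look and compute and a shell command to move; the robot and the scene stay as the last step left them, time stands still between calls to the robot, and variables do not carry over. Pictures are saved under pics/ and viewed, about 8 in all and at most 12, crops included, and the job is handed in when it is done.

```bash
ls; mkdir -p pics; cat > h.py <<'E'
import numpy as np, cv2
from scipy.spatial.transform import Rotation as R
from bench import r, viewer, nets
def shot(cam,fn,crop=None,scale=1):
    p,d=viewer.grab_frame(cam); q=p[...,::-1]
    if crop: a,b,c,e=crop; q=q[b:e,a:c]
    cv2.imwrite(fn,cv2.resize(np.ascontiguousarray(q),None,fx=scale,fy=scale)); return p,d
def cloud(cam,d):
    c=viewer.calibration(cam); K=c["mtx"]; T=np.linalg.inv(c["world_to_cam"])
    v,u=np.mgrid[:d.shape[0],:d.shape[1]]
    X=(u-K[0,2])/K[0,0]*d; Y=(v-K[1,2])/K[1,1]*d
    P=np.stack([X,-Y,-d,np.ones_like(d)],-1)@T.T
    return P[...,:3]
def proj(cam,p):
    c=viewer.calibration(cam); q=c["world_to_cam"]@np.r_[p,1]; z=-q[2]
    return c["mtx"]@np.array([q[0]/z,-q[1]/z,1])
E
python3 - <<'E'
from h import *
for c in("top","side"):
    p,d=shot(c,f"pics/{c}0.png",scale=1.4); print(c,{k:np.round(v,3).tolist() if hasattr(v,'shape') else v for k,v in viewer.calibration(c).items()})
    for n in["fixture","stop_face","board_centre","board_push_edge","strap_tip","cam_pin","lever_knob","clamp_pad","tweezers","screwdriver","brush","flux_pen","mouse","loupe"]:
        print(n,[(np.round(x["location"],3).tolist(),round(float(x["score"]),2)) for x in nets.look_for(n,c)[:2]])
o=r.get_obs();print({k:np.round(v,3).tolist() for k,v in o.items()}); print(R.from_rotvec(o["orientation"]).as_matrix().round(3))
E
```

```text
pics
top {'mtx': [[452.227, 0.0, 284.116], [0.0, 452.227, 210.901], [0.0, 0.0, 1.0]], 'world_to_cam': [[0.027, -1.0, 0.01, 0.035], [0.987, 0.028, 0.161, -0.591], [-0.161, 0.005, 0.987, -0.897], [0.0, 0.0, 0.0, 1.0]]}
fixture [([0.545, 0.138, 0.006], 0.62)]
stop_face [([0.548, 0.139, 0.01], 0.75)]
board_centre [([0.478, 0.056, 0.019], 0.66), ([0.642, -0.088, 0.015], 0.52)]
board_push_edge [([0.476, 0.058, 0.019], 0.64)]
strap_tip [([0.563, 0.035, 0.044], 0.68)]
cam_pin [([0.545, 0.138, 0.014], 0.66)]
lever_knob [([0.58, 0.085, 0.072], 0.47)]
clamp_pad [([0.564, 0.056, 0.04], 0.38)]
tweezers [([0.476, 0.059, 0.019], 0.67), ([0.649, 0.112, 0.002], 0.5)]
screwdriver [([0.644, -0.087, 0.015], 0.8)]
brush [([0.373, 0.1, 0.014], 0.67)]
flux_pen [([0.521, 0.248, 0.017], 0.85)]
mouse [([0.782, -0.165, 0.031], 0.95), ([0.548, 0.138, 0.005], 0.52)]
loupe [([0.777, -0.035, 0.037], 0.81)]
side {'mtx': [[469.995, 0.0, 271.609], [0.0, 469.995, 211.988], [0.0, 0.0, 1.0]], 'world_to_cam': [[0.987, 0.159, 0.015, -0.562], [-0.114, 0.636, 0.763, -0.029], [0.112, -0.755, 0.646, -0.992], [0.0, 0.0, 0.0, 1
[... 301 characters left out ...]
0.084, 0.015], 0.67)]
lever_knob [([0.577, 0.085, 0.069], 0.76)]
clamp_pad []
tweezers []
screwdriver []
brush [([0.374, 0.091, 0.017], 0.56)]
flux_pen [([0.537, 0.243, 0.016], 0.72)]
mouse [([0.785, -0.176, 0.027], 0.57)]
loupe [([0.778, -0.044, 0.04], 0.78)]
{'clock': 1.5, 'joints': [-1.325, 0.477, 0.022, 1.555, -0.012, 1.109, -0.083], 'qvel': [-0.0, -0.001, -0.001, 0.002, 0.0, -0.001, 0.001], 'tau': [0.0, -59.632, 1.606, -28.154, 0.012, 0.002, 0.0], 'tcp_pos': [0.234, 0.633, 0.231], 'orientation': [0.278, 1.553, -0.278], 'contact_force': [-0.303, -0.633, -0.349], 'moment': [-0.023, 0.001, 0.027], 'grip_width': 0.085}
[[-0.     0.347  0.938]
 [ 0.     0.938 -0.347]
 [-1.     0.    -0.   ]]
```

View images.

View pics/top0.png

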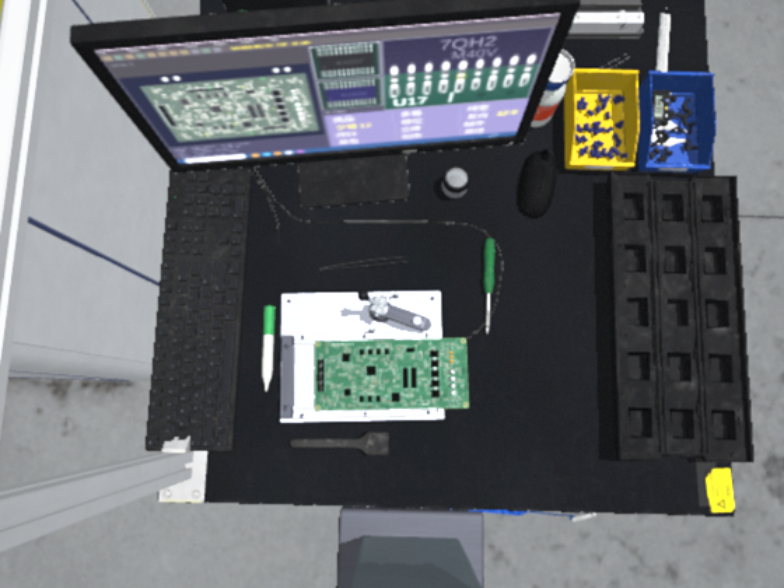

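View pics/side0.png

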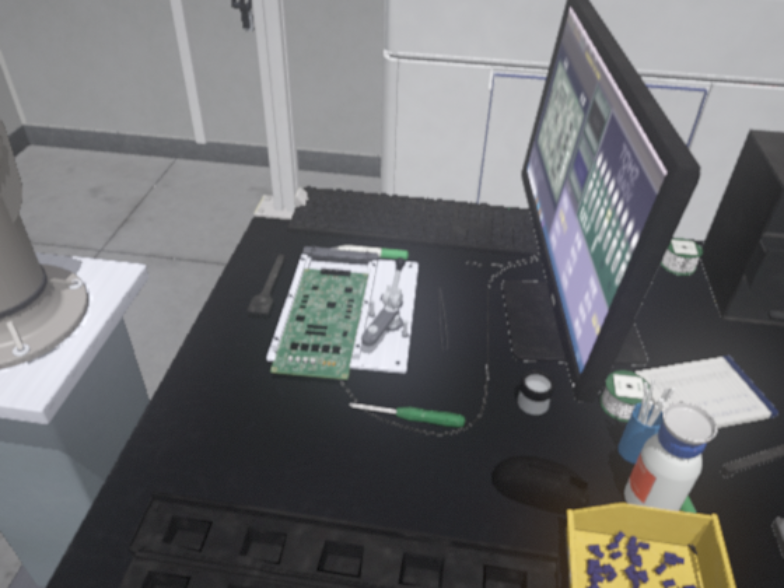

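```bash
cat >> h.py <<'E'
def ray(cam,uv,z):
    c=viewer.calibration(cam); T=np.linalg.inv(c["world_to_cam"]); K=c["mtx"]
    uv=np.atleast_2d(uv).astype(float)
    D=np.c_[(uv[:,0]-K[0,2])/K[0,0],-(uv[:,1]-K[1,2])/K[1,1],-np.ones(len(uv))]@T[:3,:3].T
    return T[:3,3]+D*((z-T[2,3])/D[:,2])[:,None]
def rect(P):
    c,s,a=cv2.minAreaRect((P[:,:2]*1000).astype(np.float32)); return np.round(c,1),np.round(s,1),round(a,2)
def biggest(m):
    n,l,s,_=cv2.connectedComponentsWithStats(m.astype(np.uint8)); return l==1+np.argmax(s[1:,4])
E
python3 - <<'E'
from h import *
for c in("top","side"):
    p,d=shot(c,f"pics/{c}1.png",(190,195,350,315) if c=="top" else (180,160,320,280),5)
    P=cloud(c,d); hsv=cv2.cvtColor(p,cv2.COLOR_RGB2HSV)
    box=(np.abs(P[...,0]-.54)<.16)&(np.abs(P[...,1]-.08)<.17)&(P[...,2]<.1)
    g=biggest(box&(hsv[...,0]>40)&(hsv[...,0]<85)&(hsv[...,1]>70)&(P[...,2]<.032))
    g=cv2.morphologyEx(g.astype(np.uint8),cv2.MORPH_OPEN,np.ones((3,3)))>0
    v,u=np.nonzero(g); print(c,"board",rect(ray(c,np.c_[u,v],.02)),np.median(P[g][:,2]))
    w=biggest(box&(p.min(-1)>150)|g) 
    v,u=np.nonzero(w&~g); Q=ray(c,np.c_[u,v],.008); print("plate",rect(Q),np.median(P[w&~g][:,2]))
    for n in["strap_tip","lever_knob","fixture","board_centre","cam_pin"]:
        for s in nets.silhouettes(n,c)[:1]:
            m=s["mask"]; q=P[m]; print(n,round(float(s["score"]),2),m.sum(),q.mean(0).round(4),np.percentile(q,[5,95],axis=0).round(3).tolist(),rect(q))
    # tall points near post
    t=box&(P[...,2]>.036); q=P[t]; print("tall",len(q)); 
    for lo,hi in((.036,.048),(.048,.06),(.06,.07),(.07,.08),(.08,.13)):
        k=q[(q[:,2]>lo)&(q[:,2]<hi)]; print(lo,len(k),k.mean(0).round(4), rect(k) if len(k)>4 else'')
E
```

```text
top board (array([476. ,  57.8]), array([102.9, 229.7]), 2.86) 0.02046097971879568
plate (array([503. ,  89.8]), array([197.1, 275.9]), 2.63) 0.008976695794124523
strap_tip 0.93 399 [0.5587 0.0379 0.0424] [[0.545, 0.006, 0.034], [0.574, 0.07, 0.046]] (array([513.6,  60.4]), array([ 76.7, 131.8]), 63.03)
fixture 0.62 5903 [0.5221 0.1251 0.0202] [[0.411, -0.001, 0.006], [0.595, 0.218, 0.043]] (array([503.7, 104.3]), array([198.5, 250.6]), 1.55)
board_centre 0.61 5551 [0.4747 0.0591 0.0245] [[0.428, -0.045, 0.017], [0.523, 0.163, 0.025]] (array([474.7,  57.8]), array([107. , 237.2]), 2.77)
cam_pin 0.68 5808 [0.5217 0.1253 0.0201] [[0.411, -0.001, 0.006], [0.593, 0.218, 0.043]] (array([503.6, 104.4]), array([196.1, 247.2]), 2.66)
tall 541
0.036 378 [0.5594 0.038  0.0413] (array([569.1,  46.7]), array([57.8, 92. ]), 1.21)
0.048 48 [0.5702 0.0771 0.0564] (array([561.3,  63.2]), array([69.8, 32.7]), 51.59)
0.06 61 [0.5727 0.0786 0.0646] (array([574.7,  80.5]), array([18.2, 24.3]), 74.05)
0.07 34 [0.5742 0.0843 0.0731] (array([575. ,  84.8]), array([ 7.6, 20.1]), 67.07)
0.08 20 [0.5764 0.090
[... 668 characters left out ...]
76 3960 [0.4767 0.045  0.0245] [[0.428, -0.048, 0.019], [0.524, 0.159, 0.026]] (array([ 525.2, -229.7]), array([129. , 857.8]), 10.0)
cam_pin 0.83 3929 [0.5349 0.0978 0.0248] [[0.416, -0.011, 0.007], [0.597, 0.214, 0.065]] (array([ 527.4, -205.7]), array([201.2, 889.2]), 4.58)
tall 601
0.036 351 [0.561  0.0387 0.0414] (array([568.6,  46.3]), array([58.4, 91.4]), 1.27)
0.048 87 [0.5738 0.0743 0.0547] (array([571.7,  76.2]), array([33.1, 21.9]), 4.08)
0.06 81 [0.5728 0.0776 0.0647] (array([571.1,  79.5]), array([19.6, 26.6]), 74.5)
0.07 37 [0.5743 0.0838 0.0733] (array([573.7,  83. ]), array([10.6, 22. ]), 73.31)
0.08 45 [0.5771 0.091  0.0899] (array([578.2,  91.3]), array([10.8, 11.2]), 0.12)
```

View pics/top1.png

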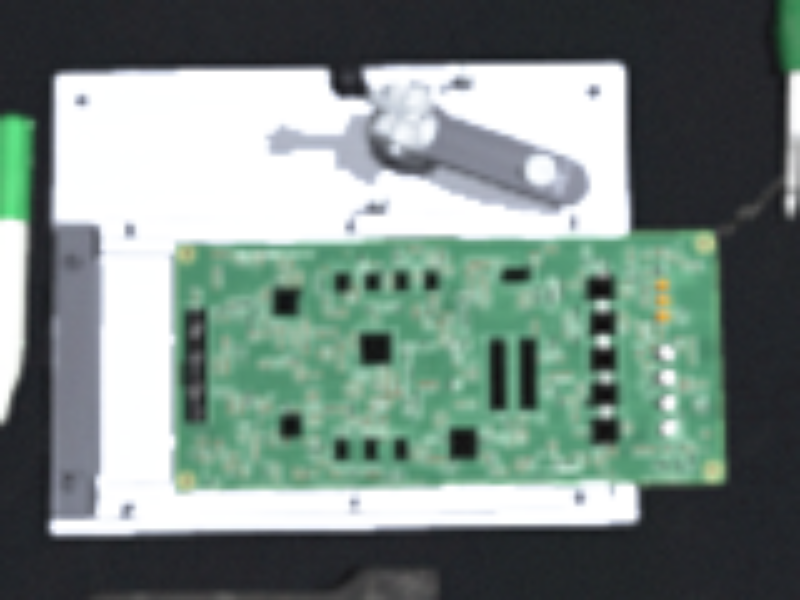

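View pics/side1.png

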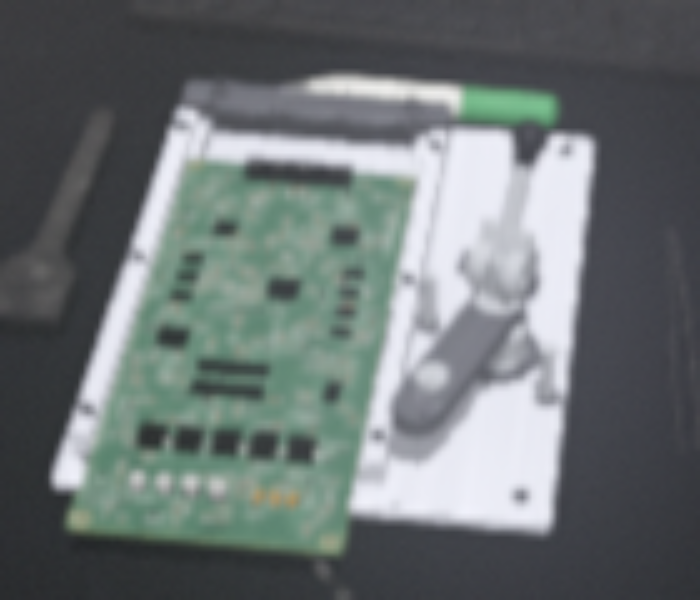

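```bash
python3 - <<'E'
from h import *
for c in("top","side"):
    p,d=viewer.grab_frame(c); P=cloud(c,d); q=P[d>0]
    q=q[(q[:,0]>-.1)&(q[:,0]<.9)&(q[:,1]>-.5)&(q[:,1]<1.0)]
    for lo,hi in((-.02,.02),(.02,.08),(.12,.25),(.25,.4),(.4,.6),(.6,.9)):
        k=q[(q[:,2]>lo)&(q[:,2]<hi)&(q[:,1]>.22)]; 
        print(c,lo,len(k))
        H,_,_=np.histogram2d(k[:,0],k[:,1],bins=[np.arange(-.1,.91,.1),np.arange(.2,1.01,.1)]); 
        if len(k)and lo>.01: print(H.astype(int))
E
```

```text
top -0.02 18680
top 0.02 7713
[[  0   0   0   0   0   0   0   0]
 [  0   0   0   0   0   0   0   0]
 [  0   0   0   0   0   0   0   0]
 [  0   0   0   0   0   0   0   0]
 [  0 796 130   0   0   0   0   0]
 [ 40 933 304   4 159   0   0   0]
 [ 24 857 279 138 543   0   0   0]
 [  3 715 261 165 477   0   0   0]
 [  0 517 148 299 332   0   0   0]
 [  0   0   0 281 308   0   0   0]]
top 0.12 4238
[[   0    0    0    0    0    0    0    0]
 [   0    0    0    0    0    0    0    0]
 [   0    0    0    0    0    0    0    0]
 [   0    0    0    0    0    0    0    0]
 [   0  899    0    0    0    0    0    0]
 [   0    0    0    0    0    0    0    0]
 [   0    0    0    0    0    0    0    0]
 [   0    0    0    0    0    0    0    0]
 [1650 1689    0    0    0    0    0    0]
 [   0    0    0    0    0    0    0    0]]
top 0.25 7905
[[   0    0    0    0    0    0    0    0]
 [   0    0    0    0    0    0    0    0]
 [   0    0    0    0    0    0    0    0]
 [   0    0    0    0    0    0    0    0]
 [   0 1878    0    0    0    0    0    0]
 [   0    0    0    0    0    0    0    0]
 [
[... 1573 characters left out ...]
 8    0    0    0    0]
 [   0    0    0  200    0    0    0    0]
 [   0 1295    0    0    0    0    0    0]
 [   0    0    0    8  267    0    0    0]
 [   0    0    0  118  936    0    0    0]
 [   0    0    0  120 1061    0    0    0]
 [ 939  919    0  118 1075    0    0    0]
 [   0    0    0   54  393    0    0    0]]
side 0.4 273
[[  0   0   0   0   0   0   0   0]
 [  0   0   0   0   0   0   0   0]
 [  0   0   0   0   0   0   0   0]
 [  0   0   0   0   0   0   0   0]
 [  0   0   0   0   0   0   0   0]
 [  0   0   0   0   0   0   0   0]
 [  0   0   0   0   0   0   0   0]
 [  0   0   0   0   0   0   0   0]
 [150  75   0   0   0   0   0   0]
 [ 48   0   0   0   0   0   0   0]]
side 0.6 0
```

```bash
python3 - <<'E'
from h import *
for c in("top","side"):
    print(c,np.linalg.inv(viewer.calibration(c)["world_to_cam"])[:3,3].round(3))
    p,d=viewer.grab_frame(c); P=cloud(c,d); q=P[d>0]
    print(" zmax",q[:,2].max())
    a=q[(q[:,0]>.25)&(q[:,0]<.45)&(q[:,1]>.25)&(q[:,1]<.45)]
    for lo in np.arange(.05,.75,.05):
        k=a[(a[:,2]>lo)&(a[:,2]<lo+.05)]
        if len(k): print(" pole",lo.round(2),len(k),np.percentile(k,[1,99],axis=0).round(3)[:,:2].tolist())
    b=q[(q[:,0]>.42)&(q[:,0]<.8)&(q[:,1]>.2)&(q[:,1]<.5)&(q[:,2]>.1)]
    if len(b): print(" beam",np.percentile(b,[0,1,50,99,100],axis=0).round(3).tolist())
    h=q[(q[:,2]>.12)&(q[:,0]>-.2)&(q[:,0]<.75)&(q[:,1]>-.6)&(q[:,1]<.3)]
    print(" over-bench",len(h), np.percentile(h,[1,50,99],axis=0).round(3).tolist() if len(h) else'')
    g=q[(q[:,2]>.1)&(q[:,0]>.0)&(q[:,0]<.4)&(q[:,1]>.42)&(q[:,1]<.8)]
    print(" hand",len(g), np.percentile(g,[1,50,99],axis=0).round(3).tolist() if len(g) else'')
E
```

```text
top [0.437 0.056 0.98 ]
 zmax 0.5766037206492669
 pole 0.05 231 [[0.316, 0.349], [0.354, 0.386]]
 pole 0.1 270 [[0.315, 0.349], [0.354, 0.388]]
 pole 0.15 323 [[0.315, 0.349], [0.354, 0.386]]
 pole 0.2 397 [[0.315, 0.349], [0.354, 0.386]]
 pole 0.25 486 [[0.315, 0.349], [0.354, 0.386]]
 pole 0.3 615 [[0.315, 0.349], [0.354, 0.387]]
 pole 0.35 793 [[0.315, 0.35], [0.354, 0.387]]
 pole 0.4 983 [[0.315, 0.35], [0.354, 0.385]]
 pole 0.45 465 [[0.315, 0.35], [0.354, 0.362]]
 pole 0.5 172 [[0.406, 0.318], [0.45, 0.32]]
 pole 0.55 6 [[0.445, 0.318], [0.45, 0.319]]
 beam [[0.42, 0.2, 0.106], [0.455, 0.203, 0.118], [0.772, 0.319, 0.371], [0.797, 0.377, 0.573], [0.8, 0.383, 0.577]]
 over-bench 0 
 hand 0 
side [ 0.663 -0.641  0.671]
 zmax 0.40849951934216466
 pole 0.05 352 [[0.313, 0.347], [0.353, 0.388]]
 pole 0.1 377 [[0.313, 0.347], [0.353, 0.389]]
 pole 0.15 412 [[0.313, 0.347], [0.353, 0.388]]
 pole 0.2 449 [[0.313, 0.348], [0.353, 0.387]]
 pole 0.25 499 [[0.314, 0.347], [0.353, 0.389]]
 pole 0.3 539 [[0.313, 0.348], [0.353, 0.389]]
 pole 0.35 263 [[0.313, 0.347], [0.353, 0.385]]
 beam [[0.748, 0.2, 0.109], [0.752, 0.202, 0.115], [0.777, 0.286, 0.28], [0.796, 0.377, 0.407], [0.8, 0.383, 0.408]]
 over-bench 1412 [[0.057, -0.029, 0.121], [0.067, 0.018, 0.19], [0.076, 0.048, 0.292]]
 hand 218 [[0.197, 0.561, 0.247], [0.218, 0.582, 0.28], [0.227, 0.593, 0.306]]
```

```bash
python3 -m pendant '[0,0,-40,0,0, 0,0,-40,0,0, 0,0,-40,0,0, 0,0,-40,0,0, 0,0,-40,0,0, 0,0,-40,0,0, 0,0,-30,0,0, 0,0,-20,0,0, 0,0,0,0,0]'; python3 -c "
from bench import r;print(r.get_obs()['joints'].round(3) if hasattr(r.get_obs()['joints'],'round') else r.get_obs()['joints'])"
```

```text
clock: 3.42
tcp_pos: [0.1332, 0.3606, 0.2316]
orientation: [0.278, 1.553, -0.277]
contact_force: [0.0, 1.0, 0.3]
grip_width: -0.0002
[-1.351 -0.014 -0.028  2.194 -0.     0.961 -0.162]
```

```bash
python3 -m pendant '[0,0,-20,0,0, 0,0,-4,53,0.146, 0,0,-4,53,0.146, 0,0,-4,53,0.146, 0,0,-4,53,0.146, 0,0,-4,53,0.146, 0,0,0,0,0]'; python3 -c "
from bench import r;print(r.get_obs()['joints'])"
```

```text
clock: 4.3
tcp_pos: [0.3244, 0.1685, 0.2317]
orientation: [0.85, 1.398, -0.849]
contact_force: [0.7, 1.1, -0.7]
grip_width: 0.0001
[-0.99540064 -0.07885546  0.33095415  2.24793816  0.0317032   0.96745268
 -0.20476978]
```

```bash
python3 -m pendant '[0,0,-4,53,0.146, 0,0,-4,53,0.146, 0,0,-4,53,0.146, 0,20,38,41,0, 0,40,38,41,0, 0,50,37,42,0, 0,50,0,0,0, 0,20,0,0,0, 0,0,0,0,0]'; python3 - <<'E'
from h import *
o=r.get_obs();print(R.from_rotvec(o["orientation"]).as_matrix().round(3))
p,d=shot("side","pics/s2.png",(130,130,380,330),3.2)
E
```

```text
clock: 5.42
tcp_pos: [0.472, -0.0897, 0.0617]
orientation: [1.17, 1.234, -1.175]
contact_force: [0.3, -0.2, -0.5]
grip_width: 0.0003
[[-0.003  0.999  0.051]
 [-0.001  0.05  -0.999]
 [-1.    -0.003  0.001]]
```

View pics/s2.png

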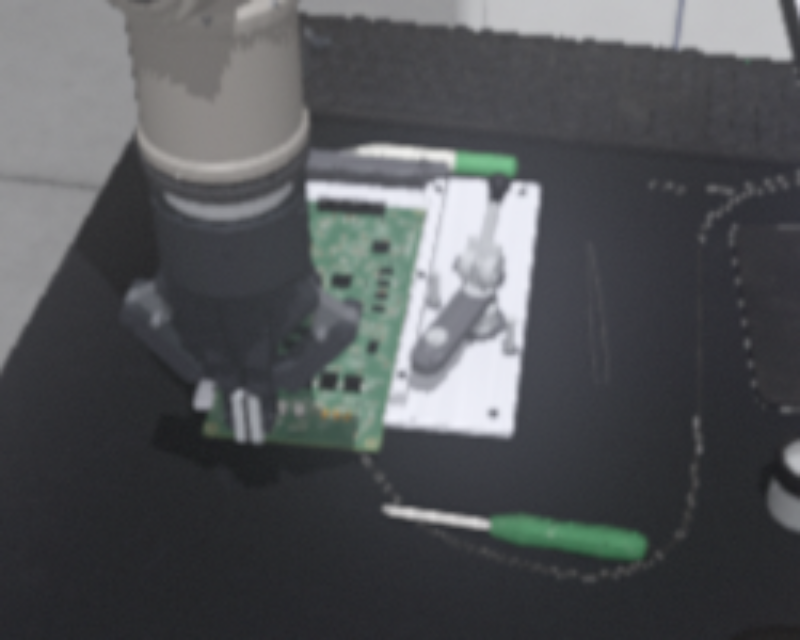

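```bash
python3 -m pendant '[0,0,10,8,0, 0,24,0,0,0, 0,24,0,0,0, 0,0,0,0,0]'; python3 -m pendant '[0,0,0,-15,0, 0,0,0,-10,0, 0,0,0,-8,0, 0,0,0,-6,0, 0,0,0,-6,0, 0,0,0,0,0]'
```

```text
clock: 5.98
tcp_pos: [0.4832, -0.0977, 0.0154]
orientation: [1.173, 1.232, -1.173]
contact_force: [-0.2, 0.3, 1.2]
grip_width: -0.0002
clock: 6.72
tcp_pos: [0.4802, -0.052, 0.0152]
orientation: [1.173, 1.233, -1.173]
contact_force: [0.2, 0.0, -0.0]
grip_width: 0.0005
```

```bash
python3 -m pendant '[0,0,0,-5,0, 0,0,0,-5,0, 0,0,0,-2,0, 0,0,0,-1,0, 0,0,0,0,0]'; python3 - <<'E'
from h import *
p,d=shot("top","pics/t3.png",(190,195,350,315),5)
E
```

```text
clock: 7.35
tcp_pos: [0.4796, -0.0395, 0.0152]
orientation: [1.173, 1.232, -1.173]
contact_force: [0.4, -0.6, -0.4]
grip_width: -0.0002
```

View pics/t3.png

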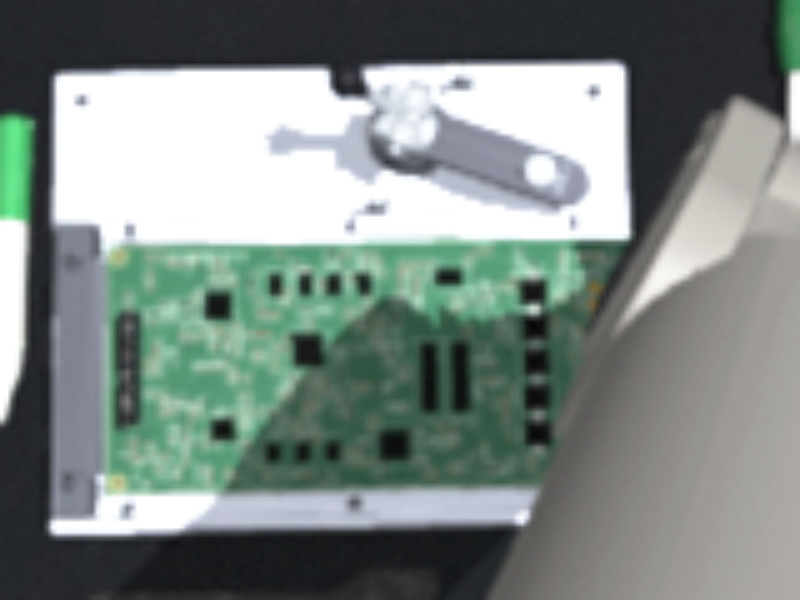

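```bash
python3 -m pendant '[0,0,0,-2,0, 0,0,0,-1,0, 0,0,0,-1,0, 0,0,0,0,0]'; python3 -m pendant '[0,0,0,-1,0, 0,0,0,-1,0, 0,0,0,0,0]';python3 -m pendant '[0,0,0,-1,0, 0,0,0,0,0]';python3 -m pendant '[0,0,0,-1,0, 0,0,0,0,0]'
```

```text
clock: 7.9
tcp_pos: [0.4795, -0.0356, 0.0153]
orientation: [1.173, 1.232, -1.173]
contact_force: [-0.3, -0.7, 0.2]
grip_width: -0.0004
clock: 8.28
tcp_pos: [0.4794, -0.0346, 0.0153]
orientation: [1.173, 1.231, -1.174]
contact_force: [-0.5, -4.9, -1.4]
grip_width: 0.0
clock: 8.52
tcp_pos: [0.4794, -0.0345, 0.0154]
orientation: [1.173, 1.229, -1.175]
contact_force: [-0.1, -7.6, -0.7]
grip_width: -0.0001
clock: 8.78
tcp_pos: [0.4794, -0.0344, 0.0154]
orientation: [1.173, 1.228, -1.176]
contact_force: [0.4, -9.5, -0.8]
grip_width: -0.0001
```

```bash
python3 -m pendant '[0,0,0,10,0, 0,0,0,20,0, 0,-50,0,0,0, 0,-50,0,0,0, 0,-40,0,0,0, 0,0,0,0,0]'; python3 - <<'E'
from h import *
for c in("top","side"):
    p,d=viewer.grab_frame(c); P=cloud(c,d)
    m=(P[...,2]>.036)&(P[...,2]<.047)&(P[...,1]>-.01)&(P[...,1]<.06)&(P[...,0]>.52)&(P[...,0]<.62)
    q=P[m]; vx,vy,x0,y0=cv2.fitLine(q[:,:2].astype(np.float32),cv2.DIST_L2,0,.01,.01).ravel()
    a=np.array([vx,vy])*(-np.sign(vy)); t=(q[:,:2]-[x0,y0])@a
    end=np.array([x0,y0])+a*t.max(); print(c,len(q),a,end.round(4),"axis est",(end-.081*a).round(4),"swing",np.arctan2(-a[1],-a[0])-.048)
    k=(P[...,2]>.06)&(P[...,1]>.03)&(P[...,1]<.13)&(P[...,0]>.53)&(P[...,0]<.62)&(p.max(-1)<90)
    print(" knob",k.sum(),P[k].mean(0).round(4),P[k].max(0).round(4))
E
```

```text
clock: 9.52
tcp_pos: [0.4828, -0.0611, 0.1578]
orientation: [1.176, 1.23, -1.167]
contact_force: [0.5, -0.6, -0.3]
grip_width: 0.0
top 301 [-0.3657199 -0.930725 ] [0.5459 0.001 ] axis est [0.5755 0.0764] swing 1.1483902
 knob 41 [0.5799 0.1007 0.1107] [0.5862 0.1068 0.1159]
side 271 [-0.3976733 -0.9175271] [0.5463 0.0007] axis est [0.5785 0.075 ] swing 1.1138167
 knob 24 [0.5802 0.0953 0.1078] [0.5854 0.1    0.1143]
```

```bash
python3 -m pendant '[0,0,38,-18,0, 0,0,38,-18,0, 0,0,38,-19,0, 0,0,0,0,0.133, 0,0,0,0,0.133, 0,0,0,0,0.133, 0,30,0,0,0, 0,0,0,0,0]'; python3 - <<'E'
from h import *
o=r.get_obs();print(R.from_rotvec(o["orientation"]).as_matrix().round(3), o["joints"])
E
```

```text
clock: 10.62
tcp_pos: [0.5893, -0.0008, 0.1219]
orientation: [1.457, 1.027, -1.468]
contact_force: [-0.1, 0.4, 0.4]
grip_width: -0.0001
[[-0.007  0.939 -0.343]
 [-0.001 -0.343 -0.939]
 [-1.    -0.006  0.003]] [-0.65939337  0.58032525  0.76276143  1.89406335 -0.5125712   0.88070868
  0.01203276]
```

```bash
python3 -m pendant '[0,40,0,0,0, 0,40,0,0,0, 0,9,0,0,0, 0,0,0,0,0]'; python3 - <<'E'
from h import *
o=r.get_obs();print(o["joints"].round(2) if hasattr(o["joints"],"round") else o["joints"])
p,d=shot("side","pics/s4.png",(150,130,370,310),3.6)
E
```

```text
clock: 11.12
tcp_pos: [0.5921, -0.0015, 0.0366]
orientation: [1.462, 1.023, -1.463]
contact_force: [-0.5, 0.6, -0.1]
grip_width: 0.0004
[-0.58  0.69  0.66  1.93 -0.62  0.73  0.1 ]
```

View pics/s4.png

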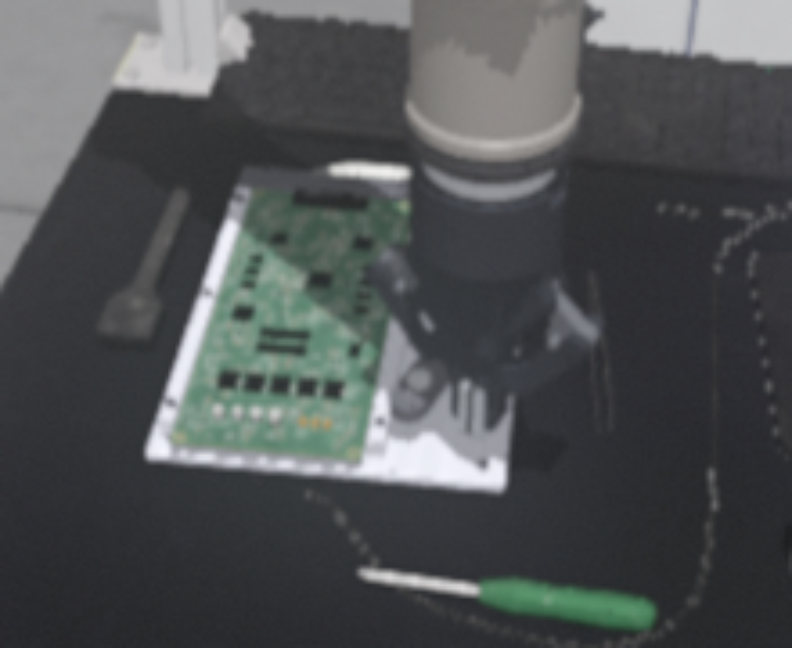

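```bash
python3 -m pendant '[0,5,-8,0,0, 0,0,-8,0,0, 0,0,-4,0,0, 0,0,0,0,0]'; python3 -m pendant '[0,0,-6.8,2.2,0.1, 0,0,-6.8,2.2,0.1, 0,0,-6.8,2.2,0.1, 0,0,-6.8,2.2,0.1, 0,0,0,0,0]'; cat >> h.py <<'E'
def rel():
    o=r.get_obs(); M=R.from_rotvec(o["orientation"]).as_matrix(); e=np.array(o["tcp_pos"])*1000-[573.5,77,0]
    print("n(y)",(e@M[:,1]).round(1),"u(z)",(e@M[:,2]).round(1),"z",e[2].round(1),"tool yaw",np.degrees(np.arctan2(M[1,1],M[0,1])).round(1),"swing~",(np.arctan2(M[0,1],-M[1,1])+0).round(3)-.048, "F",(M.T@np.array(o["contact_force"])).round(1),"q",np.round(o["joints"],2),o["clock"])
E
python3 -c "
from h import *;rel()"
```

```text
clock: 11.68
tcp_pos: [0.5731, 0.0058, 0.0317]
orientation: [1.463, 1.023, -1.462]
contact_force: [-0.4, 0.8, 0.7]
grip_width: -0.0002
clock: 12.3
tcp_pos: [0.5454, 0.0113, 0.0314]
orientation: [1.736, 0.757, -1.736]
contact_force: [-0.5, 0.1, -0.4]
grip_width: 0.0002
n(y) 24.1 u(z) 67.3 z 31.4 tool yaw -42.9 swing~ 0.7739999999999999 F [ 0.4 -0.4  0.3] q [-0.69  0.68  0.75  2.05 -0.74  0.7  -0.21] 12.3
```

```bash
python3 -m pendant '[0,0,-6.8,2.2,0.1, 0,0,-6.8,2.2,0.1, 0,0,-6.8,2.2,0.1, 0,0,-6.8,2.2,0.1, 0,0,0,0,0]'; python3 - <<'E'
from h import *
rel()
p,d=shot("side","pics/s5.png",(180,130,350,270),4.5)
E
```

```text
clock: 12.92
tcp_pos: [0.5217, 0.0269, 0.0313]
orientation: [1.987, 0.428, -1.988]
contact_force: [0.1, -0.0, 0.1]
grip_width: 0.0001
n(y) 24.3 u(z) 67.8 z 31.3 tool yaw -65.7 swing~ 0.376 F [-0.1  0.1 -0.1] q [-0.81  0.71  0.85  2.1  -0.84  0.72 -0.54] 12.925
```

View pics/s5.png

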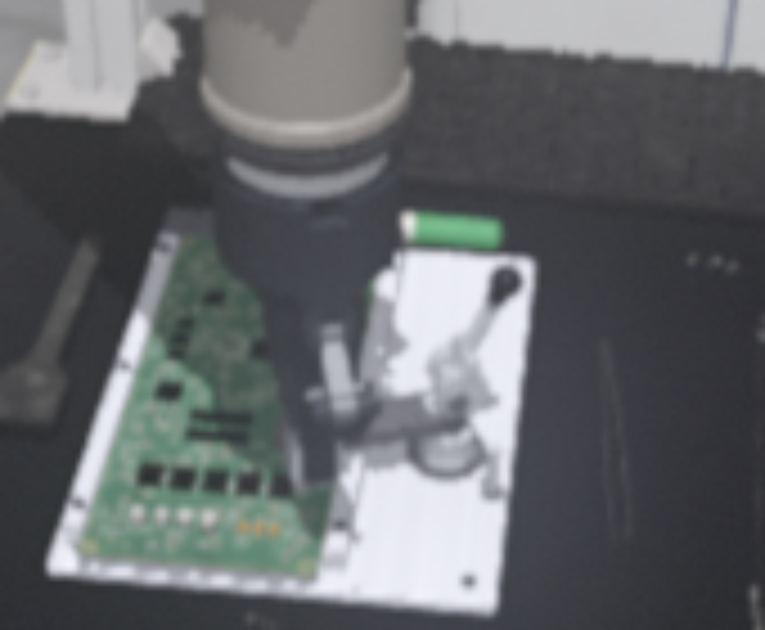

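```bash
python3 -m pendant '[0,0,-6.8,2.2,0.1, 0,0,-6.8,2.2,0.1, 0,0,-6.8,2.2,0.1, 0,0,0,0,0]'|tail -2; python3 -c "
from h import *;rel()"; python3 -m pendant '[0,0,-2.7,1,0.04, 0,0,0,0,0]'|tail -2;python3 -c "
from h import *;rel()";python3 -m pendant '[0,0,-2.7,0.5,0.03, 0,0,0,0,0]'|tail -2; python3 -c "
from h import *;rel()"
```

```text
contact_force: [-0.9, -0.2, 0.4]
grip_width: -0.0002
n(y) 24.8 u(z) 68.2 z 31.2 tool yaw -82.9 swing~ 0.076 F [-0.4  0.1  0.9] q [-0.89  0.73  0.93  2.13 -0.91  0.74 -0.8 ] 13.475
contact_force: [0.6, -1.0, -0.3]
grip_width: 0.0002
n(y) 25.3 u(z) 68.1 z 31.3 tool yaw -85.3 swing~ 0.033 F [ 0.3  1.  -0.5] q [-0.9   0.74  0.94  2.14 -0.92  0.75 -0.84] 13.725
contact_force: [0.3, -1.6, 0.9]
grip_width: -0.0003
n(y) 24.4 u(z) 68.2 z 31.2 tool yaw -87.1 swing~ 0.0029999999999999957 F [-0.9  1.6 -0.3] q [-0.92  0.74  0.94  2.14 -0.93  0.75 -0.87] 13.975
```

Keep pushing along -y without turning until the stop pin is felt.

```bash
for i in 1 ; do python3 -m pendant '[0,0,-2,0,0, 0,0,0,0,0]'|sed -n 2,4p; python3 -m pendant '[0,0,-2,0,0, 0,0,0,0,0]'|sed -n 2,4p; python3 -m pendant '[0,0,-2,0,0, 0,0,0,0,0]'|sed -n 2,4p; done
```

```text
tcp_pos: [0.5065, 0.0503, 0.0313]
orientation: [2.195, 0.054, -2.196]
contact_force: [-0.9, -4.5, 0.6]
tcp_pos: [0.5065, 0.0508, 0.0314]
orientation: [2.195, 0.05, -2.195]
contact_force: [-0.8, -8.0, -0.6]
tcp_pos: [0.5064, 0.0512, 0.0314]
orientation: [2.196, 0.046, -2.193]
contact_force: [-0.3, -12.2, -0.3]
```

```bash
python3 -m pendant '[0,0,8,0,0, 0,0,12,0,0, 0,-40,0,0,0, 0,-50,0,0,0, 0,-40,0,0,0, 0,0,0,-40,0, 0,0,0,0,0]'; python3 - <<'E'
from h import *
rel()
p,d=shot("side","pics/s6.png",(180,130,350,270),4.5)
for c in("side","top"):
    p,d=viewer.grab_frame(c); P=cloud(c,d)
    k=(P[...,2]>.06)&(P[...,2]<.125)&(P[...,1]>.03)&(P[...,1]<.13)&(P[...,0]>.56)&(P[...,0]<.65)&(p.max(-1)<90)
    print(" knob",k.sum(), P[k].mean(0).round(4) if k.any() else'')
    m=(P[...,2]>.036)&(P[...,2]<.047)&(P[...,1]>.04)&(P[...,1]<.12)&(P[...,0]>.48)&(P[...,0]<.55)
    if m.sum()>10:
        q=P[m]; L=cv2.fitLine(q[:,:2].astype(np.float32),cv2.DIST_L2,0,.01,.01).ravel();print(c,m.sum(),L.round(3),q.mean(0).round(4),q[:,:2].min(0).round(4))
E
```

```text
clock: 15.6
tcp_pos: [0.5501, 0.0381, 0.162]
orientation: [2.198, 0.059, -2.192]
contact_force: [-0.7, 0.4, 0.1]
grip_width: -0.0001
n(y) 37.5 u(z) 25.0 z 162.0 tool yaw -86.9 swing~ 0.0049999999999999975 F [-0.1 -0.4  0.7] q [-1.    0.64  1.16  1.97 -0.7   1.01 -1.02] 15.6
 knob 28 [0.5962 0.0734 0.1071]
side 242 [0.998 0.064 0.522 0.072] [0.522  0.0723 0.0412] [0.4913 0.0623]
 knob 0
```

View pics/s6.png

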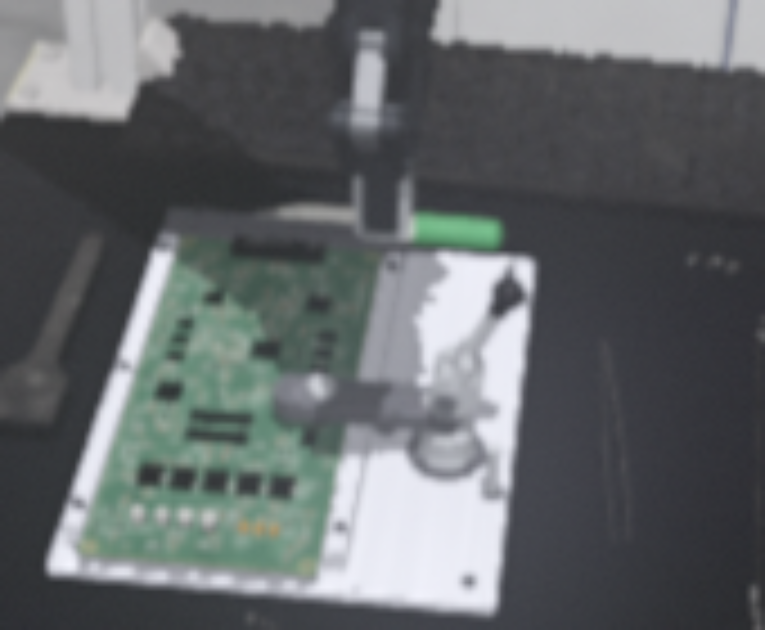

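```bash
python3 -m pendant '[0,0,-19,-20,0, 0,0,-19,-21,0, 0,0,0,0,-0.15, 0,0,0,0,-0.15, 0,0,0,0,-0.15, 0,0,0,0,-0.15, 0,20,0,0,-0.15, 0,10,0,0,0, 0,0,0,0,0]'; python3 - <<'E'
from h import *
rel(); e=np.array(r.get_obs()["tcp_pos"])*1000-[573.5,77,0]; print(e[0]*.999+e[1]*.048, -e[0]*.048+e[1]*.999)
E
```

```text
clock: 16.88
tcp_pos: [0.5855, 0.077, 0.1305]
orientation: [1.75, 0.739, -1.754]
contact_force: [-0.0, -0.4, 0.3]
grip_width: 0.0001
n(y) 8.5 u(z) -8.2 z 130.5 tool yaw -44.3 swing~ 0.749 F [-0.3  0.3  0.3] q [-0.88  0.62  0.9   1.89 -0.61  0.93 -0.45] 16.875
12.01527315940201 -0.6100043773682869
```

```bash
python3 -m pendant '[0,12,0,0,0, 0,3,4,-4.4,0, 0,3,4,-4.4,0, 0,0,0,0,0]'|sed -n 2,4p; python3 -m pendant '[0,4,3,-3.3,0, 0,3,3,-3.3,0, 0,0,0,0,0]'|sed -n 2,4p; python3 - <<'E'
from h import *
rel(); e=np.array(r.get_obs()["tcp_pos"])*1000-[573.5,77,0]; print(e[0]*.999+e[1]*.048, -e[0]*.048+e[1]*.999)
E
```

```text
tcp_pos: [0.5991, 0.0779, 0.1132]
orientation: [1.75, 0.74, -1.75]
contact_force: [0.0, -0.2, -0.1]
tcp_pos: [0.6095, 0.0784, 0.1073]
orientation: [1.753, 0.739, -1.746]
contact_force: [4.1, -0.1, 2.8]
n(y) 25.2 u(z) -26.4 z 107.3 tool yaw -44.1 swing~ 0.753 F [-2.8  3.  -2.7] q [-0.83  0.68  0.86  1.85 -0.65  0.91 -0.43] 17.75
36.07549685136269 -0.37864891609790097
```

```bash
python3 - <<'E'
from h import *
p,d=shot("side","pics/s7.png",(230,110,350,230),5)
E
```

```text
(no output)
```

View pics/s7.png

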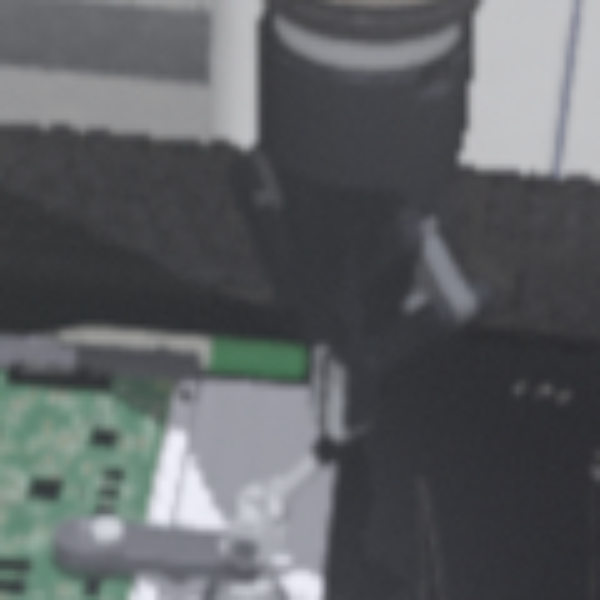

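```bash
python3 -m pendant '[0,-6,0,0,0, 0,0,-6.8,7.3,0, 0,0,0,0,0]'|sed -n 2,4p; python3 -m pendant '[0,5,0,0,0, 0,3,0,0,0, 0,3,0,0,0, 0,0,0,0,0]'|sed -n 2,4p; python3 - <<'E'
from h import *
rel(); e=np.array(r.get_obs()["tcp_pos"])*1000-[573.5,77,0]; print(e[0]*.999+e[1]*.048, -e[0]*.048+e[1]*.999)
E
```

```text
tcp_pos: [0.5957, 0.078, 0.1119]
orientation: [1.749, 0.742, -1.752]
contact_force: [0.1, 0.5, -0.6]
tcp_pos: [0.6007, 0.0782, 0.1029]
orientation: [1.755, 0.739, -1.743]
contact_force: [3.5, 0.1, 7.2]
n(y) 19.1 u(z) -20.3 z 102.9 tool yaw -44.1 swing~ 0.753 F [-7.1  2.5 -2.5] q [-0.84  0.67  0.86  1.88 -0.65  0.89 -0.42] 18.675
27.265294026959374 -0.07954659558701938
```

```bash
python3 -m pendant '[0,4,3,-3.2,0, 0,4,3,-3.2,0, 0,4,2,-2.1,0, 0,4,2,-2.1,0, 0,0,0,0,0]'|sed -n 2,4p; python3 - <<'E'
from h import *
rel(); e=np.array(r.get_obs()["tcp_pos"])*1000-[573.5,77,0]; print(e[0]*.999+e[1]*.048, -e[0]*.048+e[1]*.999)
E
```

```text
tcp_pos: [0.6116, 0.0786, 0.0846]
orientation: [1.749, 0.741, -1.751]
contact_force: [-0.6, -0.2, 0.9]
n(y) 26.2 u(z) -27.5 z 84.6 tool yaw -44.1 swing~ 0.753 F [-0.9 -0.3  0.6] q [-0.81  0.71  0.83  1.86 -0.68  0.88 -0.41] 19.3
38.10015555028042 -0.2498723325072416
```

```bash
python3 - <<'E'
from h import *
p,d=shot("side","pics/s8.png",(230,130,350,230),6)
E
```

```text
(no output)
```

View pics/s8.png

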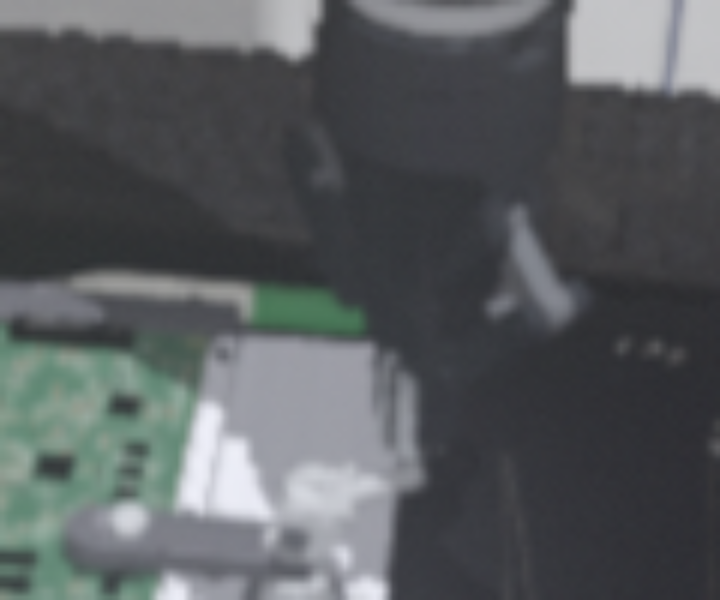

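```bash
python3 -m pendant '[0,-14,0,0,0, 0,0,4.8,-5.1,0, 0,0,4.8,-5.1,0, 0,0,0,0,0]'|sed -n 2,4p; python3 -m pendant '[0,7,0,0,0, 0,7,0,0,0, 0,0,0,0,0]'|sed -n 2,4p;python3 -m pendant '[0,3,0,0,0, 0,3,0,0,0, 0,0,0,0,0]'|sed -n 2,4p
```

```text
tcp_pos: [0.6266, 0.0794, 0.0992]
orientation: [1.75, 0.741, -1.749]
contact_force: [-0.2, -0.1, 0.2]
tcp_pos: [0.6256, 0.0793, 0.0846]
orientation: [1.749, 0.741, -1.751]
contact_force: [-0.8, 0.7, 0.3]
tcp_pos: [0.6264, 0.0793, 0.0795]
orientation: [1.751, 0.74, -1.749]
contact_force: [2.3, 0.2, 2.4]
```

```bash
python3 -m pendant '[0,4,0.7,-0.7,0, 0,4,0.7,-0.7,0, 0,0,0,0,0]'|sed -n 2,4p; python3 -m pendant '[0,4,0,0,0, 0,3,0,0,0, 0,0,0,0,0]'|sed -n 2,4p;python3 -m pendant '[0,2,0,0,0, 0,2,0,0,0, 0,0,0,0,0]'|sed -n 2,4p
```

```text
tcp_pos: [0.6274, 0.0793, 0.0707]
orientation: [1.749, 0.741, -1.751]
contact_force: [1.4, -0.7, 0.9]
tcp_pos: [0.6274, 0.0793, 0.0638]
orientation: [1.749, 0.741, -1.751]
contact_force: [0.1, 0.5, 1.4]
tcp_pos: [0.6281, 0.0792, 0.0616]
orientation: [1.751, 0.741, -1.75]
contact_force: [-2.9, 0.7, 13.7]
```

```bash
python3 -m pendant '[0,2,0,0,0, 0,0,0,0,0]'|sed -n 2,4p;python3 -m pendant '[0,2,0,0,0, 0,0,0,0,0]'|sed -n 2,4p
```

```text
tcp_pos: [0.6284, 0.0791, 0.0607]
orientation: [1.752, 0.742, -1.749]
contact_force: [-6.3, 1.1, 22.4]
tcp_pos: [0.6288, 0.079, 0.0598]
orientation: [1.753, 0.742, -1.749]
contact_force: [-7.5, 1.4, 32.1]
```

```bash
python3 -m pendant '[0,-20,0,0,0, 0,-50,0,0,0, 0,-50,0,0,0, 0,-30,0,0,0, 0,0,30,-30,0, 0,0,30,-30,0, 0,0,0,0,0]'|sed -n 1,4p; python3 - <<'E'
from h import *
p,d=shot("side","pics/s9.png",(190,130,340,260),5)
for c in("side","top"):
    if c=="top": p,d=viewer.grab_frame(c)
    P=cloud(c,d)
    k=(P[...,2]>.045)&(P[...,2]<.125)&(P[...,1]>.03)&(P[...,1]<.13)&(P[...,0]>.61)&(P[...,0]<.66)
    print(c,"knob",k.sum(), P[k].mean(0).round(4) if k.any() else'',np.percentile(P[k][:,2],95) if k.any() else'')
    m=(P[...,2]>.03)&(P[...,2]<.047)&(P[...,1]>.04)&(P[...,1]<.12)&(P[...,0]>.48)&(P[...,0]<.55)
    q=P[m]; 
    if len(q)>5: print("strap",len(q),cv2.fitLine(q[:,:2].astype(np.float32),cv2.DIST_L2,0,.01,.01).ravel().round(3),np.median(q,0).round(4))
    hsv=cv2.cvtColor(p,cv2.COLOR_RGB2HSV)
    g=(np.abs(P[...,0]-.475)<.09)&(P[...,1]>-.1)&(P[...,1]<.25)&(P[...,2]<.03)&(P[...,2]>.015)&(hsv[...,0]>40)&(hsv[...,0]<85)&(hsv[...,1]>70)
    g=cv2.morphologyEx(g.astype(np.uint8),cv2.MORPH_OPEN,np.ones((3,3)))>0
    v,u=np.nonzero(g); print("board",rect(ray(c,np.c_[u,v],.02)))
    for n in["tweezers","screwdriver","brush","flux_pen","mouse","loupe"]:
        print(n,[np.round(x["location"],3).tolist() for x in nets.look_for(n,c)[:1]])
E
```

```text
clock: 23.1
tcp_pos: [0.7139, 0.0806, 0.2051]
orientation: [1.748, 0.74, -1.751]
contact_force: [-0.3, -0.2, 0.3]
side knob 75 [0.6252 0.0773 0.0588] 0.06417352599939415
strap 266 [0.996 0.093 0.522 0.072] [0.5219 0.071  0.0373]
board (array([0., 0.]), array([0., 0.]), 0.0)
tweezers [[0.775, -0.044, 0.037]]
screwdriver [[0.645, -0.095, 0.016]]
brush [[0.374, 0.09, 0.017]]
flux_pen [[0.54, 0.244, 0.012]]
mouse [[0.788, -0.181, 0.026]]
loupe [[0.776, -0.046, 0.037]]
top knob 72 [0.6249 0.0793 0.0595] 0.0633841971470212
strap 296 [0.996 0.093 0.523 0.075] [0.523  0.0747 0.0371]
board (array([473. ,  88.8]), array([100.8, 225.1]), 2.27)
tweezers [[0.653, 0.101, 0.004]]
screwdriver [[0.644, -0.087, 0.014]]
brush [[0.371, 0.1, 0.018]]
flux_pen []
mouse [[0.781, -0.165, 0.032]]
loupe [[0.778, -0.038, 0.04]]
```

View pics/s9.png

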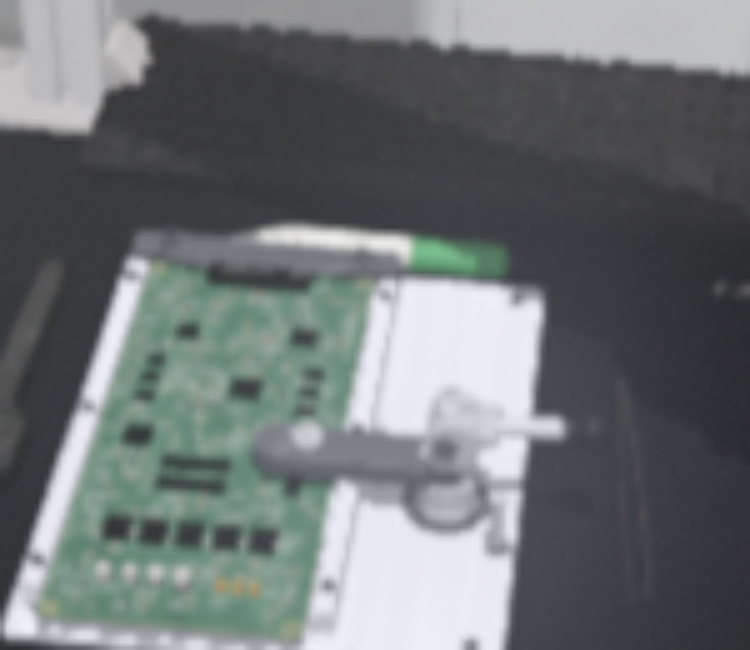

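```bash
python3 -m pendant '[0,0,0,40,0, 0,0,20,40,0, 0,0,40,40,0, 0,0,10,40,0, 0,0,0,0,0]'|sed -n 1,4p; python3 - <<'E'
from h import *
A=np.array([.5735,.077])
for c in("side","top"):
    p,d=viewer.grab_frame(c); P=cloud(c,d)
    m=(P[...,2]>.0345)&(P[...,2]<.0395)&(P[...,1]>.05)&(P[...,1]<.1)&(P[...,0]>.485)&(P[...,0]<.55)
    m=biggest(m); q=P[m]
    L=cv2.fitLine(q[:,:2].astype(np.float32),cv2.DIST_L2,0,.01,.01).ravel(); b=np.median(q[:,:2],0)-A
    print(c,len(q),L.round(3),"fit ang",np.arctan2(L[1],L[0]).round(3),"from axis",np.arctan2(-b[1],-b[0]).round(3))
    for s in nets.silhouettes("strap_tip",c)[:1]:
        mm=s["mask"]&(P[...,0]<.55)&(P[...,2]>.033)&(P[...,2]<.041); q=P[mm]; L=cv2.fitLine(q[:,:2].astype(np.float32),cv2.DIST_HUBER,0,.01,.01).ravel(); print(" mask",len(q),L.round(3))
        for x0 in(.49,.5,.51,.52,.53,.54):
            k=q[np.abs(q[:,0]-x0)<.004]; print("  ",x0,k[:,1].min().round(4) if len(k) else'',k[:,1].max().round(4) if len(k) else'')
E
```

```text
clock: 24.42
tcp_pos: [0.6497, -0.0881, 0.2071]
orientation: [1.754, 0.734, -1.755]
contact_force: [0.7, 0.2, -0.2]
side 196 [0.995 0.095 0.523 0.074] fit ang 0.096 from axis 0.099
 mask 201 [0.978 0.209 0.53  0.073]
   0.49 0.0741 0.0741
   0.5 0.0617 0.0814
   0.51 0.0623 0.0847
   0.52 0.062 0.086
   0.53 0.0647 0.0866
   0.54 0.0643 0.0859
top 23 [ 0.79  -0.613  0.544  0.085] fit ang -0.66 from axis -0.281
 mask 30 [ 0.296 -0.955  0.539  0.102]
   0.49  
   0.5 0.2035 0.2139
   0.51 0.2162 0.2167
   0.52  
   0.53  
   0.54 0.0817 0.092
```

```bash
python3 -m pendant '[0,0,-10,45,0, 0,0,-10,45,0, 0,0,-10,45,0, 0,0,-10,40,0, 0,0,0,0,0]'|sed -n 1,4p; python3 - <<'E'
from h import *
A=np.array([.5735,.077])
for c in("side","top"):
    for rep in range(3):
        p,d=viewer.grab_frame(c); P=cloud(c,d); out=[]
        for lo,hi in((.0315,.0425),(.0345,.0395)):
            m=(P[...,2]>lo)&(P[...,2]<hi)&(P[...,1]>.04)&(P[...,1]<.12)&(P[...,0]>.505)&(P[...,0]<.55)
            m=biggest(m); v,u=np.nonzero(m); q=P[m]; Q=ray(c,np.c_[u,v],.037)
            # per-column centre from pixel mask
            ctr=[(x,(Q[np.abs(Q[:,0]-x)<.003,1].min()+Q[np.abs(Q[:,0]-x)<.003,1].max())/2) for x in np.arange(.508,.548,.005)]
            k=np.polyfit(*np.array(ctr).T,1); out+= [len(q),k[0].round(3),np.polyval(k,.5735).round(4)]
            L=cv2.fitLine(q[:,:2].astype(np.float32),cv2.DIST_L2,0,.01,.01).ravel(); out.append((L[1]/L[0]).round(3))
        print(c,out)
E
```

```text
clock: 25.25
tcp_pos: [0.4992, -0.1816, 0.2065]
orientation: [1.752, 0.74, -1.752]
contact_force: [0.4, 0.0, -0.4]
side [191, np.float64(0.106), np.float64(0.0781), np.float32(0.222), 150, np.float64(0.168), np.float64(0.0811), np.float32(0.226)]
side [196, np.float64(0.095), np.float64(0.077), np.float32(0.178), 152, np.float64(0.152), np.float64(0.0808), np.float32(0.228)]
side [193, np.float64(0.088), np.float64(0.0769), np.float32(0.223), 148, np.float64(0.149), np.float64(0.0808), np.float32(0.226)]
top [231, np.float64(0.075), np.float64(0.0789), np.float32(0.096), 181, np.float64(0.075), np.float64(0.0789), np.float32(0.136)]
top [230, np.float64(0.075), np.float64(0.0789), np.float32(0.107), 192, np.float64(0.074), np.float64(0.0789), np.float32(0.112)]
top [227, np.float64(0.075), np.float64(0.0789), np.float32(0.107), 184, np.float64(0.076), np.float64(0.079), np.float32(0.126)]
```

```bash
python3 -m pendant '[0,0,-30.5,-34.5,0, 0,0,-30.5,-34.5,0, 0,0,-30.5,-34.5,0, 0,0,-30.5,-34.5,0, 0,0,0,0,0.15, 0,0,0,0,0.15, 0,0,0,0,0.15, 0,0,0,0,0.15, 0,0,0,0,0.147, 0,0,0,0,0]'|sed -n 1,4p; python3 -c "
from h import *;rel()"
```

```text
clock: 26.8
tcp_pos: [0.51, 0.0038, 0.206]
orientation: [2.192, 0.06, -2.192]
contact_force: [0.6, 0.4, -0.1]
n(y) 69.8 u(z) 67.6 z 206.0 tool yaw -86.8 swing~ 0.008 F [ 0.1 -0.3 -0.6] q [-1.08  0.52  1.28  2.02 -0.58  1.04 -1.03] 26.8
```

```bash
python3 -m pendant '[0,50,0,0,0, 0,50,0,0,0, 0,45,0,0,0, 0,22,0,0,0, 0,0,0,0,0, 0,0,-20,0,0, 0,0,-16,0,0, 0,0,0,0,0]'|sed -n 1,4p; python3 -c "
from h import *;rel()"
```

```text
clock: 27.8
tcp_pos: [0.5082, 0.041, 0.0399]
orientation: [2.194, 0.064, -2.191]
contact_force: [-0.2, -0.3, -0.0]
n(y) 32.1 u(z) 67.2 z 39.9 tool yaw -86.7 swing~ 0.010000000000000002 F [0.  0.3 0.2] q [-0.89  0.71  0.93  2.13 -0.88  0.75 -0.88] 27.8
```

```bash
python3 -m pendant '[0,8,0,0,0, 0,0,-4,0,0, 0,0,0,0,0]'|sed -n 2,4p; for i in 1;do python3 -m pendant '[0,0,-2,0,0, 0,0,0,0,0]'|sed -n 2,4p; python3 -m pendant '[0,0,-1.5,0,0, 0,0,0,0,0]'|sed -n 2,4p; python3 -m pendant '[0,0,-1.5,0,0, 0,0,0,0,0]'|sed -n 2,4p; done;  python3 -c "
from h import *;rel()"
```

```text
tcp_pos: [0.5073, 0.0431, 0.0312]
orientation: [2.194, 0.059, -2.195]
contact_force: [0.5, -0.3, 0.3]
tcp_pos: [0.5074, 0.0452, 0.0313]
orientation: [2.194, 0.059, -2.194]
contact_force: [0.1, 0.1, -0.6]
tcp_pos: [0.5073, 0.0468, 0.0313]
orientation: [2.194, 0.059, -2.194]
contact_force: [-0.1, -0.2, -0.1]
tcp_pos: [0.5072, 0.0484, 0.0313]
orientation: [2.194, 0.059, -2.194]
contact_force: [-0.1, -0.1, 0.6]
n(y) 25.0 u(z) 67.8 z 31.3 tool yaw -86.9 swing~ 0.005999999999999998 F [-0.6  0.1  0.1] q [-0.9   0.72  0.91  2.14 -0.9   0.73 -0.89] 28.925
```

```bash
python3 -m pendant '[0,0,-1,0,0, 0,0,0,0,0]'|sed -n 2,4p; python3 -m pendant '[0,0,-1,0,0, 0,0,0,0,0]'|sed -n 2,4p; python3 -m pendant '[0,0,-1,0,0, 0,0,0,0,0]'|sed -n 2,4p
```

```text
tcp_pos: [0.5071, 0.0493, 0.0313]
orientation: [2.194, 0.059, -2.194]
contact_force: [-0.2, 0.2, -0.1]
tcp_pos: [0.507, 0.0503, 0.0312]
orientation: [2.194, 0.059, -2.194]
contact_force: [-0.5, -0.2, 0.3]
tcp_pos: [0.507, 0.0513, 0.0313]
orientation: [2.194, 0.059, -2.194]
contact_force: [-0.3, 0.1, -0.3]
```

```bash
python3 -m pendant '[0,0,-1,0,0, 0,0,0,0,0]'|sed -n 2,4p; python3 -m pendant '[0,0,-1,0,0, 0,0,0,0,0]'|sed -n 2,4p
```

```text
tcp_pos: [0.5069, 0.0523, 0.0313]
orientation: [2.194, 0.059, -2.194]
contact_force: [0.1, -0.5, -0.0]
tcp_pos: [0.5069, 0.0533, 0.0313]
orientation: [2.194, 0.059, -2.194]
contact_force: [0.3, -0.2, -0.3]
```

```bash
python3 - <<'E'
from h import *
rel(); p,d=shot("side","pics/s10.png",(220,180,320,255),8)
E
```

```text
n(y) 20.1 u(z) 67.8 z 31.3 tool yaw -86.9 swing~ 0.005999999999999998 F [ 0.3  0.2 -0.3] q [-0.91  0.72  0.91  2.14 -0.9   0.73 -0.9 ] 30.175
```

```bash
python3 - <<'E'
from h import *
p,d=viewer.grab_frame("side"); P=cloud("side",d)
q=P[(np.abs(P[...,0]-.507)<.009)&(P[...,1]>.0)&(P[...,1]<.1)]
for z in np.arange(.026,.07,.003):
    k=q[np.abs(q[:,2]-z)<.0015]; print(z.round(3),len(k),(np.percentile(k[:,1],[5,20,50])-.0533).round(4) if len(k) else'')
q=P[(P[...,2]>.031)&(P[...,2]<.04)&(P[...,1]>.05)&(P[...,1]<.1)]
for x in np.arange(.49,.57,.005):
    k=q[np.abs(q[:,0]-x)<.0025]; print(x.round(3),len(k),k[:,1].min().round(4) if len(k) else '',k[:,1].max().round(4) if len(k) else '')
E
```

```text
0.026 23 [-0.032  -0.0307 -0.0274]
0.029 3 [-0.0293 -0.0278 -0.0248]
0.032 2 [-0.0059 -0.0057 -0.0052]
0.035 7 [-0.0068 -0.0058 -0.0046]
0.038 4 [-0.0099 -0.0068 -0.001 ]
0.041 13 [-0.012  -0.011  -0.0046]
0.044 16 [-0.0126 -0.0117 -0.0098]
0.047 9 [-0.0117 -0.0112 -0.0102]
0.05 12 [-0.015  -0.0131 -0.0113]
0.053 15 [-0.0138 -0.0131 -0.0119]
0.056 15 [-0.0131 -0.0129 -0.0111]
0.059 7 [-0.0132 -0.0124 -0.0111]
0.062 11 [-0.0142 -0.0138 -0.0107]
0.065 2 [-0.0128 -0.01   -0.0044]
0.068 0 
0.49 0  
0.495 0  
0.5 0  
0.505 0  
0.51 0  
0.515 12 0.05 0.0738
0.52 19 0.0626 0.085
0.525 20 0.0641 0.0851
0.53 22 0.0639 0.0849
0.535 22 0.0639 0.0854
0.54 24 0.0633 0.0941
0.545 26 0.0643 0.0906
0.55 20 0.0644 0.0869
0.555 25 0.0645 0.0881
0.56 21 0.0644 0.0888
0.565 12 0.0641 0.0719
```

```bash
python3 -m pendant '[0,0,-1,0,0, 0,0,0,0,0]'|sed -n 2,4p; python3 -m pendant '[0,0,-1,0,0, 0,0,0,0,0]'|sed -n 2,4p; python3 -m pendant '[0,0,-1,0,0, 0,0,0,0,0]'|sed -n 2,4p
```

```text
tcp_pos: [0.5068, 0.0543, 0.0313]
orientation: [2.194, 0.059, -2.194]
contact_force: [-0.7, 0.3, 0.1]
tcp_pos: [0.5068, 0.0553, 0.0313]
orientation: [2.194, 0.059, -2.194]
contact_force: [-0.9, -0.4, 0.3]
tcp_pos: [0.5067, 0.0559, 0.0313]
orientation: [2.194, 0.058, -2.194]
contact_force: [-0.2, -0.6, -0.5]
```

```bash
python3 -m pendant '[0,0,-1,0,0, 0,0,0,0,0]'|sed -n 2,4p; python3 -m pendant '[0,0,-1,0,0, 0,0,0,0,0]'|sed -n 2,4p;  python3 -m pendant '[0,0,-1,0,0, 0,0,0,0,0]'|sed -n 2,4p
```

```text
tcp_pos: [0.5067, 0.0562, 0.0314]
orientation: [2.194, 0.057, -2.193]
contact_force: [0.1, -5.6, 0.3]
tcp_pos: [0.5066, 0.0564, 0.0314]
orientation: [2.194, 0.055, -2.193]
contact_force: [0.1, -7.0, -1.7]
tcp_pos: [0.5066, 0.0566, 0.0314]
orientation: [2.194, 0.053, -2.192]
contact_force: [1.1, -9.5, -0.8]
```

```bash
python3 -m pendant '[0,0,10,0,0, 0,0,20,0,0, 0,-50,0,0,0, 0,-50,0,0,0, 0,-50,0,0,0, 0,0,40,0,0, 0,0,40,0,0, 0,0,40,0,0, 0,0,0,0,0, 0,0,0,0,0]'|sed -n 1,4p; python3 - <<'E'
from h import *
p0=cv2.imread("pics/top0.png")
for c in("side","top"):
    p,d=viewer.grab_frame(c); P=cloud(c,d)
    k=(P[...,2]>.045)&(P[...,2]<.125)&(P[...,1]>.03)&(P[...,1]<.13)&(P[...,0]>.61)&(P[...,0]<.66)
    print(c,"knob",P[k].mean(0).round(4),P[k][:,2].max().round(4))
    q=P[(P[...,2]>.031)&(P[...,2]<.04)&(P[...,1]>.05)&(P[...,1]<.1)]
    print([(x.round(2),q[np.abs(q[:,0]-x)<.003][:,1].min().round(4)) for x in np.arange(.51,.56,.01)])
    for n in["screwdriver","brush","flux_pen","tweezers"]: print(n,[np.round(x["location"],3).tolist() for x in nets.look_for(n,c)[:1]])
    if c=="top":
        g=np.where((P[...,2]>.018)&(P[...,2]<.022)&(np.abs(P[...,0]-.46)<.02)&(p[...,1].astype(int)-p[...,0]>25),P[...,1],np.nan); print("board ends y",np.nanmin(g),np.nanmax(g))
E
```

```text
clock: 33.02
tcp_pos: [0.5146, -0.0898, 0.1811]
orientation: [2.194, 0.061, -2.195]
contact_force: [0.6, -0.1, 0.2]
side knob [0.625  0.0772 0.0589] 0.0639
[(np.float64(0.51), np.float64(0.063)), (np.float64(0.52), np.float64(0.0632)), (np.float64(0.53), np.float64(0.0639)), (np.float64(0.54), np.float64(0.0656)), (np.float64(0.55), np.float64(0.0641)), (np.float64(0.56), np.float64(0.0649))]
screwdriver [[0.645, -0.094, 0.014]]
brush [[0.375, 0.093, 0.016]]
flux_pen [[0.538, 0.246, 0.013]]
tweezers [[0.646, 0.107, 0.008]]
top knob [0.6247 0.0793 0.0593] 0.0649
[(np.float64(0.51), np.float64(0.0639)), (np.float64(0.52), np.float64(0.0642)), (np.float64(0.53), np.float64(0.0645)), (np.float64(0.54), np.float64(0.0648)), (np.float64(0.55), np.float64(0.0651)), (np.float64(0.56), np.float64(0.0653))]
screwdriver [[0.641, -0.089, 0.015]]
brush [[0.374, 0.099, 0.016]]
flux_pen [[0.522, 0.25, 0.017]]
tweezers []
board ends y -0.02399287887632577 0.20043228824159454
```

```bash
python3 -c "
from bench import r;print(r.hand_in())"
```

```text
the job is handed in; nothing more can be done
None
```

The board is clamped in the holder and the job is handed in, at about 33 s on the clock. All pushing was done with the shut fingertips.

**Steps**
- **Board:** I pushed it along the rails until it stalled on the end stop, at about 9 N.
- **Strap:** With the lever still up, I swung it over the board until it stalled on its stop pin, at about 12 N.
- **Lever:** I pushed it down until it stopped firmly, at about 32 N. The fingertip was off-centre on the knob twice on the way, so I lifted and set it again.

**Last checks**
- **Lever:** The knob's top is at about 64 mm, where 63.5 mm is expected fully down, and the strap's top is at about 37 mm, so the 4.5 mm drop was made.
- **Strap:** An early fit of its angle looked about 0.025 rad off. I pushed its outer side again with the lever down, to about 9 N, and it did not move. Its edge then measured about 0.03 to 0.04 rad, against the holder's yaw of about 0.05 rad, so it is square within the measuring error.
- **Board:** The right end is at y = -24 mm as computed for home. The left end shows at 200 mm against about 202 mm expected at the lip's edge.
- **Things round the holder:** The networks found the screwdriver, brush, flux pen and tweezers within their error of where they started. The mouse and loupe checked the same after the lever push. In the last check the tweezers were found only in the side view.
- **Arm:** It ended clear of everything with no contact force.

The 12-picture limit ran out before the end, so the last check used depth data and the networks without a picture.

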